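Pack the microscope parts into their case

ROBOT

A 6-joint arm with a two-finger parallel gripper is mounted at the origin on the work surface. World frame = base frame: x ahead of the robot, y to its left, z up, the work surface at z = 0. Lengths are in m, angles in rad, forces in N, time in s.
With the tool pointing down it reaches from about 0.4 to 0.825 m from the base axis. Payload 7 kg.
Tool frame: the origin (TCP) lies between the finger pads; the fingertips stand 8 mm ahead of it and the grasp point (between the pads) lies 11 mm behind it (arm.finger_overhang is the distance from the TCP to the fingertips, in m); z points along the fingers, y is the line along which they close (so a half turn about z gives the same grasp; the last joint's range is limited). The gripper opens to 88 mm and grips with 3 to 60 N. Pads are 19 mm wide; open, the fingers measure 130 mm over their backs; the gripper's body (78 mm by 193 mm) begins 47 mm behind the grasp point.
Start: joints at [-0.991, 0.359, 0.012, 0, -1.224, -0.288], TCP at [0.194, -0.646, 0.235] pointing down, gripper open.
Joint ranges: [-3.07, 3.07], [-1.43, 2.12], [-1.02, 1.25], [-3.03, 1.67], [-3.05, -0], [-3.03, 3.03]. Speed limits (rad/s): [2.39, 2.39, 3.01, 3.14, 3.14, 3.14].

INTERFACE

Orientations are given as [roll, pitch, yaw] about the fixed x, y, z axes, in that order (R = Rz(yaw) Ry(pitch) Rx(roll)).
In Python, from station import arm gives the robot as it stands.
- The arm moves only by the tool move_arm, never from a script. Its argument "rows" is text: rows parted by semicolons, each of 7 numbers parted by spaces: the turn, a rotation vector about the tool's x, y, z in degrees, then the shift along the tool's x, y, z in m, then the finger opening in m, from 0 to 0.0876. A call has 1 to 8 rows; each row shifts and turns the commanded pose from where the row before left it, along the tool's axes as they then stand; what a row does not reach is not made up. A row lasts 1/8 s, in which the tool goes at most 62.5 mm and 10.7 degrees, less where a joint would pass 70% of its speed; a pose out of reach is approached as far as the arm can. A call is refused whole if a number of a shift passes 0.0625 or a number of a turn 10.7, either way. A call with a gripper value outside its range is refused whole. The fingers move at their own pace and stop on an object; "squeeze" is the grip in N (left out, the last holds). Time passes only in rows, so rows that do not move let the fingers close. It gives the time, the measured TCP pose, the force, the opening and the grip force at its end, in the units of the state.
- arm.get_state(): the state, without advancing time (a new reading comes with each control period).
- arm.grab_frame(name): name is "side" or "top"; returns (picture, depth): 480x640x3 uint8, blue, green, red; 480x640 float32, m along the optical axis (not along the pixel's ray), 0 where there is no reading.
- arm.camera_model(name): a dict with "mtx" (3x3 intrinsics, pixels), "camera_from_world" (4x4, takes a point from world to camera coordinates). Camera axes: x right, y down, z forward; pixel columns grow to the right and rows downward; lengths in m; the calibration is good to about 2 mm. A picture is of the moment at which its call begins. camera_model takes no time and is no camera call.
- arm.job_done(): hands the job in; it is judged then, once.
The state is a dict: "t": time; "q": joint angles; "qd": joint speeds; "joint_efforts": joint torques, N m; "eef_pos": TCP position; "ee_rot": TCP orientation; "force": force on the tool from outside, world axes, zero at the start; "moment": the same for the moment, N m; "width": finger opening in m; "gripper_force": force on a finger pad.
Only numpy, scipy, OpenCV 4.12 (cv2) and the standard library are available. Lean on these libraries where they do the work, as an engineer would, in place of code of your own. Each camera call takes 0.05 s, during which the arm holds its last target. There are 200 camera calls.

TASK

Pack the four microscope parts into the wooden case, each flat on the floor of its own well: the objective upright in the small round well, the domed condenser lens in the large round well with its lens up, the black filter cube in the square well with its window up, and the slider in the long well with its grip block up. Set each part down in its well, do not drop it. Leave the eyepiece and the plain metal puck standing where they are.

Things in the scene. Friction and masses are not known exactly. Their poses are not given: they have to be found in the camera images.
- objective_center (a point): Microscope objective: slim steel barrel standing upright on its wide end, its narrow glass-tipped nose up. 60 mm tall, 32 mm diameter from 6 to 40 mm up (foot 26 mm diameter), tapering above to 16 mm at the top. To be packed. Point: on its axis, 30 mm above its underside; z along its axis, up.
- condenser_center (a point): Condenser lens: squat round aluminium mount, 54 mm diameter, 26 mm tall, with a big domed glass lens (another 7 mm high) in a black ring on top. To be packed. Point: on its axis, 13 mm above its underside; z up.
- filter_cube_center (a point): Filter cube: black cube 36 mm x 36 mm x 36 mm with a round glass window in its top. To be packed. Point: its centre, 18 mm above its underside; x and y square to its sides, z up.
- slider_center (a point): Compensator slider: flat aluminium bar 72 mm long (x), 20 mm wide (y), 12 mm thick, lying flat, a little round window near each end, and in the middle of its top a black grip block 24 mm long (x), 17 mm wide (y), reaching to 26 mm above the bar's underside. To be packed. Point: its middle, 13 mm above its underside; x along the bar, z up.
- eyepiece_center (a point): Eyepiece, not to be packed: steel barrel 30 mm in diameter standing upright, widening to a flat-topped black rubber eyecup 41 mm in diameter at the top; 52 mm tall. Point: on its axis, 26 mm above its underside.
- puck_center (a point): Plain solid aluminium specimen puck, not to be packed: 46 mm diameter, 22 mm tall, flat bare top without a lens. Point: its centre, 11 mm above its underside.
- nest_small_round_floor (a point): Square black block 100 mm x 100 mm set in the wooden case, its top face 10 mm above the well's floor (and 21 mm above the table). The point is the centre of the well's floor, z up. Round well 50 mm in diameter, for the objective.
- nest_large_round_floor (a point): Square black block 100 mm x 100 mm set in the wooden case, its top face 10 mm above the well's floor (and 21 mm above the table). The point is the centre of the well's floor, z up. Round well 74 mm in diameter, for the condenser lens.
- nest_square_floor (a point): Square black block 100 mm x 100 mm set in the wooden case, its top face 10 mm above the well's floor (and 21 mm above the table). The point is the centre of the well's floor, z up. Square well 54 mm x 54 mm, sides along x and y, for the filter cube.
- nest_long_floor (a point): Square black block 100 mm x 100 mm set in the wooden case, its top face 10 mm above the well's floor (and 21 mm above the table). The point is the centre of the well's floor, z up. Long well 90 mm along x, 40 mm along y, for the slider. All four blocks lie two by two, 104 mm apart, in one fixed wooden case 224 mm square with a rim 24 mm above the table; which block is in which corner changes.
Mind the look-alikes: they are no part of the job. What is shaped like the part that bears condenser_center but yellow is not meant.

How it is judged:
By the outcome, as a careful person would: the job done as asked, in the order asked, and still so for the second after the job is handed in, with the robot touching nothing.
It also fails if it takes over 115 s, if anything falls off the work surface, if the arm or the gripper's body presses on something with over 40 N, if the wrist force passes 120 N, or if a joint passes its speed limit or range.

## Working session

There is one attempt and no reset: what is moved stays moved. The work goes in short steps, Python scripts to look and compute and a tool call to move; the robot and the scene stay as the last step left them, time stands still between calls to the robot, and variables do not carry over. Pictures are saved under pics/ and viewed, at most 14 in all, crops included, and the job is handed in when it is done.

Besides the shell and the picture viewer there is one more tool, called after "Request:" by a JSON object that holds its "name" and its "arguments", one argument or row to a line. move_arm: Moves the arm, as the interface text tells. Its arguments: {"type":"object","properties":{"rows":{"type":"string"},"squeeze":{"type":"number"}},"required":["rows"]}

```bash
mkdir -p pics; cat > h.py <<'E'
import numpy as np, cv2
from station import arm
def cam(n):
    m=arm.camera_model(n); return np.array(m["mtx"]),np.array(m["camera_from_world"])
def cloud(n,d):
    K,T=cam(n); v,u=np.mgrid[:480,:640]
    p=np.stack([(u-K[0,2])/K[0,0]*d,(v-K[1,2])/K[1,1]*d,d],-1)
    R=T[:3,:3];t=T[:3,3]
    return (p-t)@R
def ray(n,u,v,z):
    K,T=cam(n);R=T[:3,:3];c=-R.T@T[:3,3]
    r=R.T@np.linalg.inv(K)@np.array([u,v,1.]); return c+r*(z-c[2])/r[2]
def proj(n,p):
    K,T=cam(n);q=K@(T[:3,:3]@np.array(p)+T[:3,3]);return q[:2]/q[2]
E
python3 - <<'E'
from h import *
for n in("top","side"):
    im,d=arm.grab_frame(n); cv2.imwrite(f"pics/{n}0.png",im); np.save(f"{n}0.npy",d)
    K,T=cam(n); print(n,K[0,0],(-T[:3,:3].T@T[:3,3]).round(3),(d>0).mean())
s=arm.get_state();print(s["t"],s["eef_pos"],s["ee_rot"],s["width"],arm.finger_overhang)
E
```

```text
top 500.4266011617123 [ 0.456 -0.002  1.028] 0.9958170572916667
side 464.92158443941287 [0.401 0.735 0.738] 0.9961458333333333
0.1 [ 0.19404793 -0.64605923  0.23372002] [ 3.14011605e+00 -1.34150683e-04 -2.84985555e+00] 0.08779147773197127 0.008
```

View pics/top0.png

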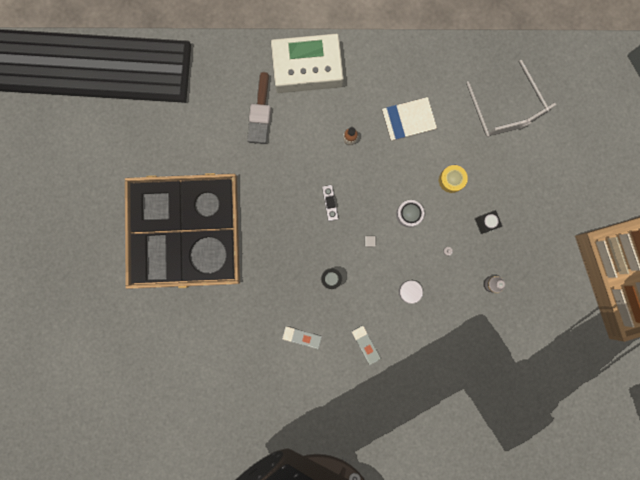

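View pics/side0.png

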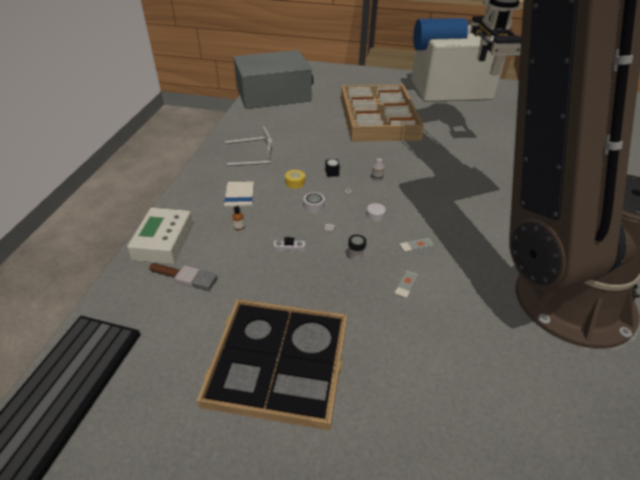

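The top view has the case at (182,231). Its wells are square (156,206), small round (207,204), long (157,257) and large round (208,255).

Candidates:
- **Condenser:** grey-ringed lens at (411,212). The yellow look-alike is at (454,178) and the bare puck at (411,292).
- **Objective:** (495,284). The eyepiece is at (332,278) and the bottle at (351,134).
- **Cube:** black with a window at (488,222).
- **Slider:** (330,203). The small tile at (370,241) and the glass slides at (302,338) and (366,345) are clutter.

Next I'll check these choices in a close crop and measure.

```bash
python3 - <<'E'
from h import *
im=cv2.imread("pics/top0.png"); d=np.load("top0.npy"); P=cloud("top",d)
c=cv2.resize(im[165:310,310:515],None,fx=3.8,fy=3.8,interpolation=cv2.INTER_CUBIC);cv2.imwrite("pics/crop0.png",c)
z=P[...,2]; print("table",np.median(z[300:330,400:440]))
n,L,S,C=cv2.connectedComponentsWithStats((z>0.008).astype(np.uint8))
for i in range(1,n):
    x,y,w,h,a=S[i]
    if a<60 or y<120 or y>320 or x<250 or x>560: continue
    m=L==i; zt=z[m].max(); t=m&(z>zt-.004)
    r=cv2.minAreaRect(np.argwhere(m)[:,::-1].astype(np.float32))
    q=P[m][:,:2]; r2=cv2.minAreaRect((q*1000).astype(np.float32))
    print(C[i].round(1),a,"zmax",zt.round(4),"top ctr",P[t].mean(0).round(4),"rect mm",np.round(r2[0],1),np.round(r2[1],1),round(r2[2],1))
# wells: floor z between
g=cv2.cvtColor(im,cv2.COLOR_BGR2GRAY)
roi=np.zeros_like(g); roi[180:283,131:234]=1
m=((g>60)&(roi>0)&(z<0.017)).astype(np.uint8); m=cv2.morphologyEx(m,cv2.MORPH_OPEN,np.ones((3,3)))
n,L,S,C=cv2.connectedComponentsWithStats(m)
for i in range(1,n):
    if S[i][4]<150: continue
    mm=L==i; pts=np.array([ray("top",u,v,.011)[:2]*1000 for v,u in np.argwhere(mm)],np.float32)
    r=cv2.minAreaRect(pts); print("well",C[i].round(1),S[i][4],"z",np.median(z[mm]).round(4),np.round(r[0],1),np.round(r[1],1),round(r[2],1), pts.mean(0).round(1))
m=((z>0.018)&(z<.03)).astype(np.uint8); m[:, :120]=0; m[:,245:]=0; m[:170]=0;m[295:]=0
r=cv2.minAreaRect((P[m>0][:,:2]*1000).astype(np.float32)); print("case",r)
E
```

```text
table -0.0008475154529900713
[349.8 135.4] 201 zmax 1.0283 top ctr [ 0.4563 -0.0017  1.0283] rect mm [613.6 -29.4] [ 28.4 318.2] 74.9
[452.7 178. ] 593 zmax 1.0283 top ctr [ 0.4563 -0.0017  1.0283] rect mm [ 562.4 -159.4] [ 52.3 376.6] 41.8
[329.4 202.3] 335 zmax 0.0302 top ctr [ 0.6222 -0.027   0.0274] rect mm [621.  -26.1] [72.3 20. ] 10.2
[409.7 212.8] 584 zmax 1.0283 top ctr [ 0.4563 -0.0017  1.0283] rect mm [ 545.2 -100.7] [ 52.3 260.9] 30.6
[488.3 221.4] 400 zmax 1.0283 top ctr [ 0.4563 -0.0017  1.0283] rect mm [ 518.5 -184.6] [ 36.6 386.2] 20.4
[370.1 240.7] 74 zmax 0.015 top ctr [ 0.5399 -0.1087  0.0123] rect mm [ 540.9 -109. ] [20.6 20.6] 0.1
[330.8 278.1] 350 zmax 1.0283 top ctr [ 0.4563 -0.0017  1.0283] rect mm [465.2 -28. ] [40.2 40. ] 63.4
[493.7 283.6] 285 zmax 1.0283 top ctr [ 0.4563 -0.0017  1.0283] rect mm [ 447.9 -186.1] [ 30.2 368. ] 2.1
[410.2 291.1] 424 zmax 1.0283 top ctr [ 0.4563 -0.0017  1.0283] rect mm [ 438.  -106.8] [ 44.2 209.7] 0.9
well [155.3 205.7] 628 z 0.0107 [613.7 330.8] [52.3 49. ] 1.5 [613.7 330.1]
well [206.6 204. ] 414 z 0.0105 [617.1 224.7] [45.5 45.1] 0.0 [617.1 225.6]
well [156.1 257. ] 794 z 0.0105 [508.7 325.7] [89.4 36.4] 1.7 [508.6 325.5]
well [207.8 254.7] 987 z 0.0105 [513.6 220.6] [71.3 68.9] 0.9 [513.1 221.1]
case ((562.769775390625, 274.8180847167969), (229.6096954345703, 224.8805694580078), 2.3865041732788086)
```

View pics/crop0.png

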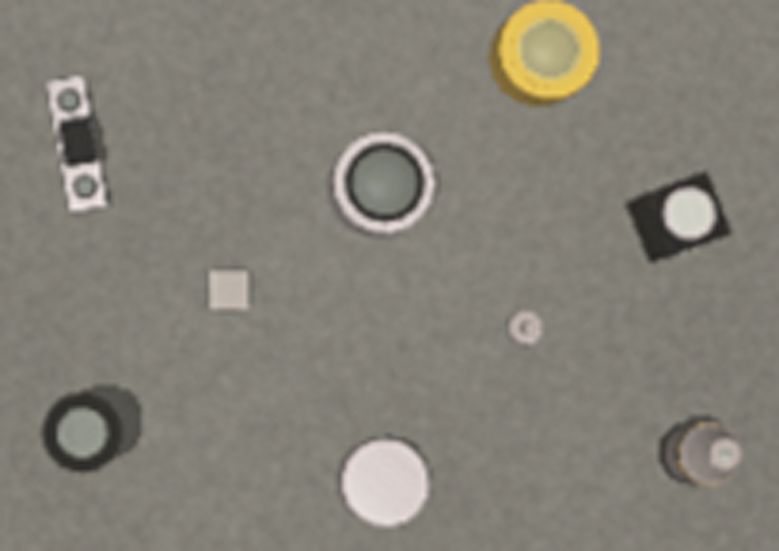

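The crop confirms the choices. The condenser with its aluminium ring and glass dome is at the centre, and the yellow copy is at upper right. The puck is bare, the cube has a white window, and the objective is bottom right with its nose up. Now the clean measurements, leaving out the zero-depth pixels.

```bash
cat >> h.py <<'E'
def go(p,yaw):
    """print tool-axis turn (deg about z) to yaw(deg), then shift in the tool axes after that turn"""
    s=arm.get_state(); y0=np.degrees(s["ee_rot"][2]); a=(y0-yaw+180)%360-180
    c,sn=np.cos(np.radians(yaw)),np.sin(np.radians(yaw)); d=np.array(p)-s["eef_pos"]
    print("t",round(s["t"],2),"turn z",round(a,2),"shift",np.round([c*d[0]+sn*d[1], sn*d[0]-c*d[1], -d[2]],4))
E
python3 - <<'E'
from h import *
im=cv2.imread("pics/top0.png"); d=np.load("top0.npy"); P=cloud("top",d); z=P[...,2]; ok=(d>0)
for nm,(u,v),lo,hi in [("obj",(494,284),.012,.07),("obj nose",(494,284),.05,.07),("cond",(410,213),.018,.04),("cube",(488,221),.03,.045),("slider",(330,203),.007,.016),("grip",(330,203),.02,.035),("eye",(331,278),.04,.06),("puck",(411,291),.015,.03),("yellow",(454,178),.015,.04)]:
    m=ok&(z>lo)&(z<hi); r=np.zeros_like(m); r[v-25:v+25,u-25:u+25]=1; m&=r
    q=(P[m][:,:2]*1000).astype(np.float32); R=cv2.minAreaRect(q); E=cv2.minEnclosingCircle(q)
    print(nm,m.sum(),"z",np.percentile(z[m],[50,95]).round(4),"rect",np.round(R[0],1),np.round(R[1],1),round(R[2],1),"circ",np.round(E[0],1),round(E[1],1))
d2=np.load("side0.npy");P2=cloud("side",d2);z2=P2[...,2]
for nm,(x,y),lo in [("obj",(.448,-.186),.012),("cond",(.545,-.101),.012),("cube",(.52,-.185),.012),("slider",(.621,-.026),.006)]:
    m=(d2>0)&(z2>lo)&(z2<.07)&(np.hypot(P2[...,0]-x,P2[...,1]-y)<.05)
    q=(P2[m][:,:2]*1000).astype(np.float32);R=cv2.minAreaRect(q); print("side",nm,m.sum(),np.round(R[0],1),np.round(R[1],1),round(R[2],1),z2[m].max().round(3))
go((.448,-.186,.13),-180)
E
```

```text
obj 273 z [0.0425 0.0607] rect [ 453.8 -353.9] [31.9 30.4] 88.0 circ [ 453.8 -354.1] 16.5
obj nose 87 z [0.0582 0.0618] rect [ 453.5 -352.4] [17.3 19.8] 82.4 circ [ 453.8 -354.1] 10.5
cond 554 z [0.0265 0.0324] rect [ 597.3 -189.4] [53.2 51.4] 88.7 circ [ 598.2 -189.6] 27.2
cube 326 z [0.0355 0.0388] rect [ 579.7 -347.9] [35.8 37.4] 20.5 circ [ 579.1 -347.5] 24.7
slider 231 z [0.0113 0.0141] rect [620.9 -26.1] [72.5 20. ] 10.2 circ [620.7 -25.4] 37.1
grip 104 z [0.0253 0.0285] rect [620.7 -26.3] [24.1 17.1] 9.0 circ [621.2 -26. ] 13.7
eye 348 z [0.0519 0.0548] rect [465.2 -27.8] [38.9 38.9] 0.2 circ [465.  -27.5] 20.5
puck 410 z [0.0212 0.0241] rect [ 438.9 -187.8] [44.6 44.3] 69.9 circ [ 439.4 -188.5] 23.2
yellow 559 z [0.0263 0.0326] rect [ 669.6 -279.6] [52.3 53.1] 1.7 circ [ 669.6 -279.9] 27.4
side obj 216 [ 436.6 -188.5] [46.2 45. ] 53.0 0.027
side cond 3 [ 543.7 -108.8] [17.1  0.3] 56.0 0.013
side cube 5 [ 569.2 -186.3] [11.1  0.4] 86.8 0.028
side slider 280 [618.6 -25.2] [71.4 25.5] 10.7 0.028
t 0.1 turn z 16.72 shift [-0.254   0.4601  0.1037]
```

```bash
python3 - <<'E'
from h import *
go((.4535,-.354,.10),-177.8)
E
```

```text
t 0.1 turn z 14.52 shift [-0.2705  0.2819  0.1337]
```

Request:
{"name": "move_arm", "arguments": {
  "rows": "0 0 7.3 0 0 0 0.0876; 0 0 7.2 0 0 0 0.0876; 0 0 0 -0.04 0.042 0.018 0.0876; 0 0 0 -0.04 0.042 0.018 0.0876; 0 0 0 -0.04 0.042 0.018 0.0876; 0 0 0 -0.04 0.042 0.018 0.0876; 0 0 0 -0.04 0.042 0.018 0.0876; 0 0 0 -0.04 0.042 0.018 0.0876",
  "squeeze": 15
}}

```text
t: 1.1
eef_pos: [0.4251, -0.3837, 0.1259]
ee_rot: [3.142, -0.0, -3.103]
force: [0.3, -1.2, 0.6]
width: 0.0875
gripper_force: 0.0
```

```bash
python3 - <<'E'
from h import *
go((.4535,-.354,.10),-177.8); print(arm.get_state()["ee_rot"])
E
```

```text
t 1.1 turn z 0.02 shift [-0.0295  0.0286  0.0259]
[ 3.14154090e+00 -5.86000322e-05 -3.10292346e+00]
```

Request:
{"name": "move_arm", "arguments": {
  "rows": "0 0 0 -0.015 0.0145 0.01 0.0876; 0 0 0 -0.0145 0.014 0.016 0.0876; 0 0 0 0 0 0.03 0.0876; 0 0 0 0 0 0.03 0.0876; 0 0 0 0 0 0.018 0.0876; 0 0 0 0 0 0 0.0876; 0 0 0 0 0 0 0.04; 0 0 0 0 0 0 0.02"
}}

```text
t: 2.1
eef_pos: [0.4531, -0.3562, 0.0235]
ee_rot: [-3.141, 0.002, -3.103]
force: [0.6, 0.2, -0.7]
width: 0.0728
gripper_force: 0.0
```

Request:
{"name": "move_arm", "arguments": {
  "rows": "0 0 0 0 0 0 0.02; 0 0 0 0 0 0 0.02; 0 0 0 0 0 0 0.02; 0 0 0 0 0 0 0.02"
}}

```text
t: 2.6
eef_pos: [0.4527, -0.3557, 0.0226]
ee_rot: [-3.142, 0.0, -3.103]
force: [0.4, 0.6, 0.3]
width: 0.0332
gripper_force: 0.0
```

Request:
{"name": "move_arm", "arguments": {
  "rows": "0 0 0 0 0 0 0.02; 0 0 0 0 0 0 0.02; 0 0 0 0 0 0 0.02; 0 0 0 0 0 -0.02 0.02; 0 0 0 0 0 -0.04 0.02; 0 0 0 0 0 -0.04 0.02"
}}

```text
t: 3.35
eef_pos: [0.4521, -0.3555, 0.1231]
ee_rot: [3.141, -0.001, -3.103]
force: [1.5, -0.3, -1.3]
width: 0.0318
gripper_force: 15.0
```

```bash
python3 - <<'E'
from h import *
go((.6166,.2245,.122),-177.8)
E
```

```text
t 3.35 turn z 0.01 shift [-0.1866  0.5732  0.0011]
```

Request:
{"name": "move_arm", "arguments": {
  "rows": "0 0 0 -0.008 0.025 0 0.02; 0 0 0 -0.015 0.045 0 0.02; 0 0 0 -0.015 0.045 0 0.02; 0 0 0 -0.015 0.045 0 0.02; 0 0 0 -0.015 0.045 0 0.02; 0 0 0 -0.015 0.045 0 0.02; 0 0 0 -0.015 0.045 0 0.02; 0 0 0 -0.015 0.045 0 0.02"
}}

```text
t: 4.35
eef_pos: [0.5523, -0.01, 0.1224]
ee_rot: [3.142, -0.0, -3.103]
force: [0.5, -0.3, -0.9]
width: 0.0313
gripper_force: 15.0
```

Request:
{"name": "move_arm", "arguments": {
  "rows": "0 0 0 -0.015 0.045 0 0.02; 0 0 0 -0.015 0.045 0 0.02; 0 0 0 -0.015 0.045 0 0.02; 0 0 0 -0.015 0.045 0 0.02; 0 0 0 -0.01 0.03 0 0.02; 0 0 0 0 0.015 0 0.02; 0 0 0 0 0 0 0.02; 0 0 0 0 0 0 0.02"
}}

```text
t: 5.35
eef_pos: [0.6131, 0.215, 0.1224]
ee_rot: [-3.141, -0.001, -3.103]
force: [0.1, -0.4, -1.8]
width: 0.0315
gripper_force: 15.0
```

```bash
python3 - <<'E'
from h import *
go((.6166,.2245,.033),-177.8)
im,d=arm.grab_frame("top"); cv2.imwrite("pics/a.png",cv2.resize(im[150:310,100:300],None,fx=3,fy=3))
E
```

```text
t 5.35 turn z -0.01 shift [-0.0039  0.0093  0.0894]
```

View pics/a.png

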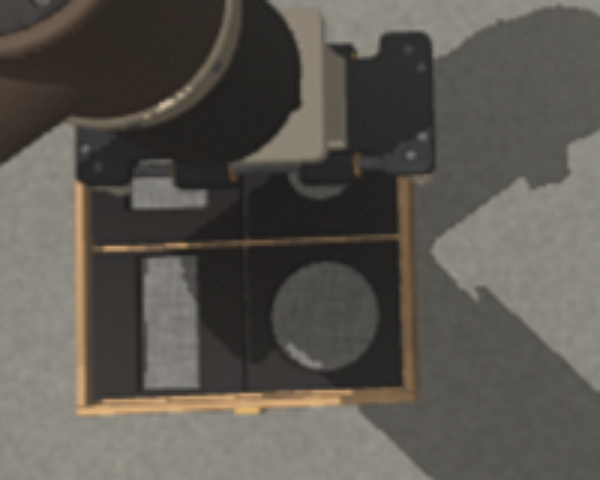

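The gripper is over the small round well, which shows at (320,190). The other wells are clear. Descending.

Request:
{"name": "move_arm", "arguments": {
  "rows": "0 0 0 -0.0039 0.0093 0 0.02; 0 0 0 0 0 0.02 0.02; 0 0 0 0 0 0.025 0.02; 0 0 0 0 0 0.025 0.02; 0 0 0 0 0 0.01 0.02; 0 0 0 0 0 0.005 0.02; 0 0 0 0 0 0 0.02; 0 0 0 0 0 0 0.02"
}}

```text
t: 6.4
eef_pos: [0.6177, 0.2257, 0.0385]
ee_rot: [3.141, 0.001, -3.103]
force: [-0.1, -0.6, -0.8]
width: 0.0316
gripper_force: 15.0
```

Request:
{"name": "move_arm", "arguments": {
  "rows": "0 0 0 0 0 0.002 0.02; 0 0 0 0 0 0.001 0.02; 0 0 0 0 0 0 0.02; 0 0 0 0 0 0 0.02"
}}

```text
t: 6.9
eef_pos: [0.6171, 0.2254, 0.0346]
ee_rot: [3.142, 0.0, -3.103]
force: [0.2, -0.3, 0.2]
width: 0.0312
gripper_force: 15.0
```

Request:
{"name": "move_arm", "arguments": {
  "rows": "0 0 0 0 0 0.001 0.02; 0 0 0 0 0 0 0.02; 0 0 0 0 0 0 0.02"
}}

```text
t: 7.28
eef_pos: [0.6172, 0.2254, 0.0337]
ee_rot: [3.141, 0.0, -3.103]
force: [-0.4, -0.6, -0.3]
width: 0.0316
gripper_force: 15.0
```

Request:
{"name": "move_arm", "arguments": {
  "rows": "0 0 0 0 0 0.0005 0.02; 0 0 0 0 0 0 0.02; 0 0 0 0 0 0 0.02"
}}

```text
t: 7.65
eef_pos: [0.6173, 0.2254, 0.0336]
ee_rot: [3.141, 0.001, -3.103]
force: [-1.6, -1.5, 5.5]
width: 0.0316
gripper_force: 15.0
```

Contact registered at 5.5 N. Releasing.

Request:
{"name": "move_arm", "arguments": {
  "rows": "0 0 0 0 0 0 0.036; 0 0 0 0 0 0 0.045; 0 0 0 0 0 0 0.06; 0 0 0 0 0 0 0.06; 0 0 0 0 0 -0.02 0.07; 0 0 0 0 0 -0.04 0.08; 0 0 0 0 0 -0.04 0.0876; 0 0 0 0 0 0 0.0876"
}}

```text
t: 8.65
eef_pos: [0.6191, 0.2265, 0.1371]
ee_rot: [3.138, 0.006, -3.102]
force: [1.1, -0.5, -0.8]
width: 0.0869
gripper_force: 0.0
```

```bash
python3 - <<'E'
from h import *
go((.598,-.1895,.132),-177.8)
E
```

```text
t 8.65 turn z 0.05 shift [ 0.037  -0.4149  0.0051]
```

Request:
{"name": "move_arm", "arguments": {
  "rows": "0 0 0 0.004 -0.03 0 0.0876; 0 0 0 0.004 -0.05 0 0.0876; 0 0 0 0.004 -0.05 0 0.0876; 0 0 0 0.005 -0.05 0 0.0876; 0 0 0 0.005 -0.05 0 0.0876; 0 0 0 0.005 -0.05 0 0.0876; 0 0 0 0.005 -0.05 0 0.0876; 0 0 0 0.005 -0.05 0 0.0876"
}}

```text
t: 9.65
eef_pos: [0.5933, -0.1581, 0.1321]
ee_rot: [3.141, -0.002, -3.103]
force: [0.2, 0.1, 1.2]
width: 0.0879
gripper_force: 0.0
```

Request:
{"name": "move_arm", "arguments": {
  "rows": "0 0 0 0 -0.03 0 0.0876; 0 0 0 0 0 0 0.0876; 0 0 0 0 0 0 0.0876"
}}

```text
t: 10.02
eef_pos: [0.5951, -0.1859, 0.1323]
ee_rot: [3.141, -0.001, -3.104]
force: [-0.0, 0.1, 0.2]
width: 0.0876
gripper_force: 0.0
```

```bash
python3 - <<'E'
from h import *
go((.598,-.1895,.021),-177.8)
E
```

```text
t 10.03 turn z -0.03 shift [-0.0027 -0.0037  0.1113]
```

Request:
{"name": "move_arm", "arguments": {
  "rows": "0 0 0 -0.0027 -0.0037 0.02 0.0876; 0 0 0 0 0 0.04 0.0876; 0 0 0 0 0 0.03 0.0876; 0 0 0 0 0 0.015 0.0876; 0 0 0 0 0 0.006 0.0876; 0 0 0 0 0 0 0.0876; 0 0 0 0 0 0 0.045; 0 0 0 0 0 0 0.045"
}}

```text
t: 11.02
eef_pos: [0.5994, -0.1894, 0.023]
ee_rot: [-3.141, 0.001, -3.103]
force: [-0.2, -0.3, -0.0]
width: 0.073
gripper_force: 0.0
```

Request:
{"name": "move_arm", "arguments": {
  "rows": "0 0 0 0 0 0 0.045; 0 0 0 0 0 0 0.045; 0 0 0 0 0 0 0.045; 0 0 0 0 0 0 0.045"
}}

```text
t: 11.52
eef_pos: [0.599, -0.1895, 0.0224]
ee_rot: [-3.141, 0.0, -3.103]
force: [-1.5, -0.1, 3.8]
width: 0.0536
gripper_force: 15.0
```

Request:
{"name": "move_arm", "arguments": {
  "rows": "0 0 0 0 0 0 0.045; 0 0 0 0 0 0 0.045; 0 0 0 0 0 -0.01 0.045; 0 0 0 0 0 -0.03 0.045; 0 0 0 0 0 -0.04 0.045; 0 0 0 0 0 0 0.045",
  "squeeze": 20
}}

```text
t: 12.28
eef_pos: [0.601, -0.1894, 0.1057]
ee_rot: [-3.141, 0.006, -3.102]
force: [0.4, 0.6, -1.5]
width: 0.0534
gripper_force: 20.0
```

```bash
python3 - <<'E'
from h import *
go((.5126,.2205,.10),-177.8)
E
```

```text
t 12.28 turn z 0.05 shift [0.0726 0.413  0.0057]
```

Request:
{"name": "move_arm", "arguments": {
  "rows": "0 0 0 0.005 0.025 0 0.045; 0 0 0 0.008 0.045 0 0.045; 0 0 0 0.008 0.045 0 0.045; 0 0 0 0.008 0.045 0 0.045; 0 0 0 0.008 0.045 0 0.045; 0 0 0 0.008 0.045 0 0.045; 0 0 0 0.008 0.045 0 0.045; 0 0 0 0.008 0.045 0 0.045"
}}

```text
t: 13.28
eef_pos: [0.5237, 0.1493, 0.1015]
ee_rot: [-3.141, -0.001, -3.103]
force: [0.4, 1.0, -1.1]
width: 0.0533
gripper_force: 20.0
```

Request:
{"name": "move_arm", "arguments": {
  "rows": "0 0 0 0.008 0.045 0 0.045; 0 0 0 0.003 0.025 0 0.045; 0 0 0 0 0 0 0.045; 0 0 0 0 0 0 0.045"
}}

```text
t: 13.78
eef_pos: [0.5105, 0.217, 0.1015]
ee_rot: [-3.141, -0.001, -3.103]
force: [-0.4, -0.3, -1.7]
width: 0.0535
gripper_force: 20.0
```

```bash
python3 - <<'E'
from h import *
go((.5126,.2205,.0334),-177.8)
E
```

```text
t 13.78 turn z 0.02 shift [-0.0022  0.0034  0.0681]
```

Request:
{"name": "move_arm", "arguments": {
  "rows": "0 0 0 -0.0022 0.0034 0.01 0.045; 0 0 0 0 0 0.02 0.045; 0 0 0 0 0 0.02 0.045; 0 0 0 0 0 0.01 0.045; 0 0 0 0 0 0.005 0.045; 0 0 0 0 0 0.0015 0.045; 0 0 0 0 0 0 0.045; 0 0 0 0 0 0 0.045"
}}

```text
t: 14.78
eef_pos: [0.5134, 0.2213, 0.0361]
ee_rot: [3.141, 0.001, -3.103]
force: [-0.3, -0.4, -1.5]
width: 0.0534
gripper_force: 20.0
```

Request:
{"name": "move_arm", "arguments": {
  "rows": "0 0 0 0 0 0.001 0.045; 0 0 0 0 0 0 0.045; 0 0 0 0 0 0 0.045"
}}

```text
t: 15.15
eef_pos: [0.5131, 0.2211, 0.0346]
ee_rot: [3.142, 0.0, -3.103]
force: [0.8, 0.4, -1.4]
width: 0.0533
gripper_force: 20.0
```

Request:
{"name": "move_arm", "arguments": {
  "rows": "0 0 0 0 0 0.001 0.045; 0 0 0 0 0 0 0.045; 0 0 0 0 0 0 0.045"
}}

```text
t: 15.52
eef_pos: [0.5131, 0.221, 0.0335]
ee_rot: [-3.142, -0.0, -3.103]
force: [0.4, -1.0, -1.7]
width: 0.0533
gripper_force: 20.0
```

Request:
{"name": "move_arm", "arguments": {
  "rows": "0 0 0 0 0 0.0007 0.045; 0 0 0 0 0 0 0.045; 0 0 0 0 0 0 0.045"
}}

```text
t: 15.9
eef_pos: [0.5132, 0.2211, 0.0333]
ee_rot: [3.141, 0.0, -3.103]
force: [-2.5, -1.0, 5.9]
width: 0.0537
gripper_force: 20.0
```

Touching down. I'll release with a small opening, then lift.

Request:
{"name": "move_arm", "arguments": {
  "rows": "0 0 0 0 0 0 0.057; 0 0 0 0 0 0 0.062; 0 0 0 0 0 0 0.066; 0 0 0 0 0 0 0.066; 0 0 0 0 0 -0.02 0.07; 0 0 0 0 0 -0.04 0.08; 0 0 0 0 0 -0.04 0.0876; 0 0 0 0 0 0 0.0876"
}}

```text
t: 16.9
eef_pos: [0.5148, 0.2223, 0.1363]
ee_rot: [3.138, 0.005, -3.102]
force: [-0.0, 0.2, -0.0]
width: 0.087
gripper_force: 0.0
```

```bash
python3 - <<'E'
from h import *
go((.5795,-.348,.132),-159.6)
go((.5795,-.348,.132),-177.8)
E
```

```text
t 16.9 turn z -18.15 shift [ 0.1382 -0.5571  0.0043]
t 16.9 turn z 0.05 shift [-0.0427 -0.5724  0.0043]
```

Request:
{"name": "move_arm", "arguments": {
  "rows": "0 0 0 -0.002 -0.03 0 0.0876; 0 0 0 -0.0035 -0.05 0 0.0876; 0 0 0 -0.0035 -0.05 0 0.0876; 0 0 0 -0.0035 -0.05 0 0.0876; 0 0 0 -0.0035 -0.05 0 0.0876; 0 0 0 -0.0035 -0.05 0 0.0876; 0 0 0 -0.0035 -0.05 0 0.0876; 0 0 0 -0.0035 -0.05 0 0.0876"
}}

```text
t: 17.9
eef_pos: [0.5539, -0.1592, 0.132]
ee_rot: [3.141, -0.001, -3.103]
force: [1.0, -0.1, -0.0]
width: 0.0875
gripper_force: 0.0
```

Request:
{"name": "move_arm", "arguments": {
  "rows": "0 0 0 -0.0035 -0.05 0 0.0876; 0 0 0 -0.0035 -0.05 0 0.0876; 0 0 0 -0.0035 -0.05 0 0.0876; 0 0 0 -0.002 -0.04 0 0.0876; 0 0 -9.1 0 0 0 0.0876; 0 0 -9.1 0 0 0 0.0876; 0 0 0 0 0 0 0.0876; 0 0 0 0 0 0 0.0876"
}}

```text
t: 18.9
eef_pos: [0.574, -0.3468, 0.1323]
ee_rot: [3.141, -0.001, -2.789]
force: [-0.8, -0.2, 0.1]
width: 0.088
gripper_force: 0.0
```

```bash
python3 - <<'E'
from h import *
go((.5795,-.348,.0215),-159.6)
E
```

```text
t 18.9 turn z -0.17 shift [-0.0048 -0.0031  0.1108]
```

Request:
{"name": "move_arm", "arguments": {
  "rows": "0 0 0 -0.0048 -0.0031 0.02 0.0876; 0 0 0 0 0 0.04 0.0876; 0 0 0 0 0 0.03 0.0876; 0 0 0 0 0 0.015 0.0876; 0 0 0 0 0 0.006 0.0876; 0 0 0 0 0 0 0.0876; 0 0 0 0 0 0 0.05; 0 0 0 0 0 0 0.03",
  "squeeze": 15
}}

```text
t: 19.9
eef_pos: [0.5803, -0.3484, 0.023]
ee_rot: [-3.141, 0.001, -2.785]
force: [-0.1, -0.6, 1.2]
width: 0.0731
gripper_force: 0.0
```

Request:
{"name": "move_arm", "arguments": {
  "rows": "0 0 0 0 0 0 0.028; 0 0 0 0 0 0 0.028; 0 0 0 0 0 0 0.028; 0 0 0 0 0 0 0.028; 0 0 0 0 0 0 0.028; 0 0 0 0 0 0 0.028"
}}

```text
t: 20.65
eef_pos: [0.5797, -0.3483, 0.0219]
ee_rot: [-3.142, -0.0, -2.785]
force: [0.6, -0.2, 0.6]
width: 0.0357
gripper_force: 15.0
```

Request:
{"name": "move_arm", "arguments": {
  "rows": "0 0 0 0 0 0 0.028; 0 0 0 0 0 -0.01 0.028; 0 0 0 0 0 -0.03 0.028; 0 0 0 0 0 -0.04 0.028; 0 0 0 0 0 -0.02 0.028; 0 0 9.1 0 0 0 0.028; 0 0 9.2 0 0 0 0.028; 0 0 0 0 0 0 0.028"
}}

```text
t: 21.65
eef_pos: [0.5797, -0.3482, 0.1224]
ee_rot: [-3.142, 0.0, -3.104]
force: [0.2, -0.2, -1.5]
width: 0.0358
gripper_force: 15.0
```

```bash
python3 - <<'E'
from h import *
go((.6126,.3285,.12),-177.8)
E
```

```text
t 21.65 turn z -0.02 shift [-0.0589  0.6749  0.0024]
```

Request:
{"name": "move_arm", "arguments": {
  "rows": "0 0 0 -0.002 0.03 0 0.028; 0 0 0 -0.0045 0.05 0 0.028; 0 0 0 -0.0045 0.05 0 0.028; 0 0 0 -0.0045 0.05 0 0.028; 0 0 0 -0.0045 0.05 0 0.028; 0 0 0 -0.0045 0.05 0 0.028; 0 0 0 -0.0045 0.05 0 0.028; 0 0 0 -0.0045 0.05 0 0.028"
}}

```text
t: 22.65
eef_pos: [0.5992, 0.0344, 0.1223]
ee_rot: [3.142, 0.0, -3.1]
force: [1.2, -0.3, -1.3]
width: 0.0362
gripper_force: 15.0
```

Request:
{"name": "move_arm", "arguments": {
  "rows": "0 0 0 -0.0045 0.05 0 0.028; 0 0 0 -0.0045 0.05 0 0.028; 0 0 0 -0.0045 0.05 0 0.028; 0 0 0 -0.0045 0.05 0 0.028; 0 0 0 -0.0045 0.05 0 0.028; 0 0 0 -0.003 0.03 0 0.028; 0 0 0 0 0 0 0.028; 0 0 0 0 0 0 0.028"
}}

```text
t: 23.65
eef_pos: [0.614, 0.3128, 0.1217]
ee_rot: [-3.141, -0.001, -3.103]
force: [-0.0, 0.2, -0.5]
width: 0.036
gripper_force: 15.0
```

```bash
python3 - <<'E'
from h import *
go((.6126,.3285,.0329),-177.8)
E
```

```text
t 23.65 turn z -0.01 shift [0.0008 0.0157 0.0888]
```

Request:
{"name": "move_arm", "arguments": {
  "rows": "0 0 0 0.0008 0.0155 0 0.028; 0 0 0 0 0 0.02 0.028; 0 0 0 0 0 0.03 0.028; 0 0 0 0 0 0.02 0.028; 0 0 0 0 0 0.012 0.028; 0 0 0 0 0 0.0045 0.028; 0 0 0 0 0 0 0.028; 0 0 0 0 0 0 0.028"
}}

```text
t: 24.65
eef_pos: [0.6134, 0.3293, 0.0363]
ee_rot: [3.141, 0.001, -3.105]
force: [0.2, -0.6, -0.4]
width: 0.0357
gripper_force: 15.0
```

Request:
{"name": "move_arm", "arguments": {
  "rows": "0 0 0 0 0 0.001 0.028; 0 0 0 0 0 0 0.028; 0 0 0 0 0 0 0.028"
}}

```text
t: 25.02
eef_pos: [0.6129, 0.329, 0.0345]
ee_rot: [3.141, 0.0, -3.105]
force: [-0.1, 0.4, -0.6]
width: 0.0358
gripper_force: 15.0
```

Request:
{"name": "move_arm", "arguments": {
  "rows": "0 0 0 0 0 0.001 0.028; 0 0 0 0 0 0 0.028; 0 0 0 0 0 0 0.028"
}}

```text
t: 25.4
eef_pos: [0.6129, 0.329, 0.0333]
ee_rot: [-3.142, -0.0, -3.105]
force: [-0.2, 0.5, -1.1]
width: 0.0358
gripper_force: 15.0
```

Request:
{"name": "move_arm", "arguments": {
  "rows": "0 0 0 0 0 0.0008 0.028; 0 0 0 0 0 0 0.028; 0 0 0 0 0 0 0.028"
}}

```text
t: 25.78
eef_pos: [0.613, 0.329, 0.0329]
ee_rot: [3.141, 0.0, -3.105]
force: [-1.0, -0.7, 2.6]
width: 0.0358
gripper_force: 15.0
```

Request:
{"name": "move_arm", "arguments": {
  "rows": "0 0 0 0 0 0.0003 0.038; 0 0 0 0 0 0 0.045; 0 0 0 0 0 0 0.055; 0 0 0 0 0 0 0.055; 0 0 0 0 0 -0.02 0.06; 0 0 0 0 0 -0.04 0.07; 0 0 0 0 0 -0.04 0.07; 0 0 0 0 0 0 0.07"
}}

```text
t: 26.78
eef_pos: [0.6151, 0.3305, 0.1384]
ee_rot: [3.137, 0.007, -3.104]
force: [0.5, 0.9, 0.5]
width: 0.0698
gripper_force: 0.0
```

```bash
python3 - <<'E'
from h import *
go((.6208,-.026,.132),-177.8)
E
```

```text
t 26.77 turn z -0.04 shift [ 0.008  -0.3565  0.0064]
```

Now the slider, with the yaw going to -170.2 (turn of about -7.6).

Request:
{"name": "move_arm", "arguments": {
  "rows": "0 0 0 0.001 -0.03 0 0.06; 0 0 0 0.001 -0.05 0 0.06; 0 0 0 0.001 -0.05 0 0.06; 0 0 0 0.001 -0.05 0 0.06; 0 0 0 0.001 -0.05 0 0.06; 0 0 0 0.001 -0.05 0 0.06; 0 0 0 0 -0.05 0 0.06; 0 0 0 0 -0.025 0 0.06"
}}

```text
t: 27.78
eef_pos: [0.6188, -0.0294, 0.1322]
ee_rot: [-3.141, -0.001, -3.107]
force: [-0.4, 0.6, -0.7]
width: 0.0598
gripper_force: 0.0
```

Request:
{"name": "move_arm", "arguments": {
  "rows": "0 0 -7.7 0 0 0.02 0.06; 0 0 0 0 0 0.02 0.06; 0 0 0 0 0 0 0.06; 0 0 0 0 0 0 0.06"
}}

```text
t: 28.28
eef_pos: [0.6201, -0.0264, 0.0929]
ee_rot: [-3.141, 0.0, -2.97]
force: [0.2, -0.3, -0.0]
width: 0.0602
gripper_force: 0.0
```

```bash
python3 - <<'E'
from h import *
go((.6208,-.0262,.022),-170.2)
E
```

```text
t 28.27 turn z 0.01 shift [-0.0007  0.0001  0.0709]
```

Request:
{"name": "move_arm", "arguments": {
  "rows": "0 0 0 -0.0007 0 0.02 0.06; 0 0 0 0 0 0.025 0.06; 0 0 0 0 0 0.017 0.06; 0 0 0 0 0 0.008 0.06; 0 0 0 0 0 0 0.06; 0 0 0 0 0 0 0.06; 0 0 0 0 0 0 0.04; 0 0 0 0 0 0 0.02"
}}

```text
t: 29.28
eef_pos: [0.621, -0.0258, 0.0227]
ee_rot: [3.142, 0.001, -2.97]
force: [-0.1, -0.0, -0.2]
width: 0.0453
gripper_force: 0.0
```

Request:
{"name": "move_arm", "arguments": {
  "rows": "0 0 0 0 0 0 0.01; 0 0 0 0 0 0 0.01; 0 0 0 0 0 0 0.01; 0 0 0 0 0 0 0.01; 0 0 0 0 0 0 0.01"
}}

```text
t: 29.9
eef_pos: [0.6207, -0.026, 0.0223]
ee_rot: [-3.142, -0.0, -2.97]
force: [0.1, -0.1, -0.1]
width: 0.0169
gripper_force: 15.0
```

Request:
{"name": "move_arm", "arguments": {
  "rows": "0 0 0 0 0 0 0.01; 0 0 0 0 0 -0.01 0.01; 0 0 0 0 0 -0.03 0.01; 0 0 0 0 0 -0.04 0.01; 0 0 0 0 0 -0.01 0.01; 0 0 7.7 0 0 0 0.01; 0 0 0 0 0 0 0.01; 0 0 0 0 0 0 0.01"
}}

```text
t: 30.9
eef_pos: [0.6204, -0.026, 0.1118]
ee_rot: [-3.141, -0.001, -3.102]
force: [-0.0, 0.0, -0.0]
width: 0.0171
gripper_force: 15.0
```

```bash
python3 - <<'E'
from h import *
go((.5086,.3245,.11),-177.8)
im,d=arm.grab_frame("side"); cv2.imwrite("pics/b.png",im)
E
```

```text
t 30.9 turn z 0.07 shift [0.0982 0.3545 0.0018]
```

View pics/b.png

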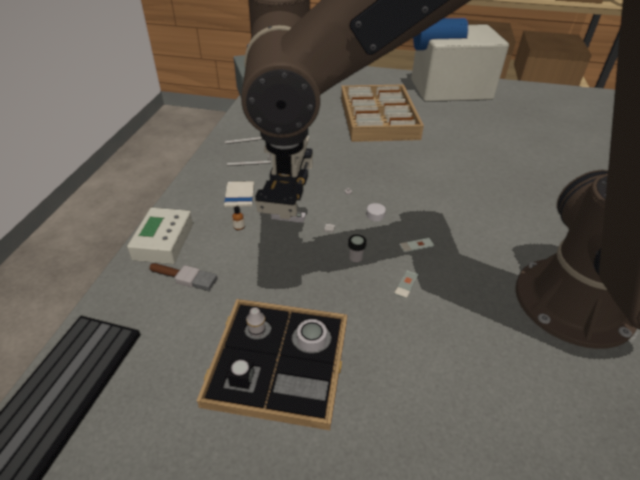

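The three parts stand in their wells: objective at (256,322), condenser at (311,334), cube at (240,374). The eyepiece at (357,245) and puck at (376,211) haven't moved. The slider hangs in the gripper at (300,212).

Request:
{"name": "move_arm", "arguments": {
  "rows": "0 0 0 0.007 0.025 0 0.01; 0 0 0 0.0135 0.048 0 0.01; 0 0 0 0.0135 0.048 0 0.01; 0 0 0 0.0135 0.048 0 0.01; 0 0 0 0.0135 0.048 0 0.01; 0 0 0 0.0135 0.048 0 0.01; 0 0 0 0.0135 0.048 0 0.01; 0 0 0 0.008 0.03 0 0.01"
}}

```text
t: 31.95
eef_pos: [0.5112, 0.3154, 0.112]
ee_rot: [-3.141, -0.0, -3.101]
force: [0.7, 0.5, -0.7]
width: 0.0169
gripper_force: 15.0
```

Request:
{"name": "move_arm", "arguments": {
  "rows": "0 0 0 0.002 0.0105 0 0.01; 0 0 0 0 0 0 0.01; 0 0 0 0 0 0 0.01"
}}

```text
t: 32.33
eef_pos: [0.5099, 0.3226, 0.112]
ee_rot: [-3.141, -0.001, -3.105]
force: [-0.0, 0.1, -1.6]
width: 0.0167
gripper_force: 15.0
```

```bash
python3 - <<'E'
from h import *
go((.5086,.3245,.0333),-177.8)
E
```

```text
t 32.33 turn z -0.11 shift [0.0012 0.0019 0.0787]
```

Request:
{"name": "move_arm", "arguments": {
  "rows": "0 0 0 0.0012 0.0019 0.01 0.01; 0 0 0 0 0 0.025 0.01; 0 0 0 0 0 0.023 0.01; 0 0 0 0 0 0.013 0.01; 0 0 0 0 0 0.005 0.01; 0 0 0 0 0 0 0.01; 0 0 0 0 0 0 0.01; 0 0 0 0 0 0 0.01"
}}

```text
t: 33.33
eef_pos: [0.5087, 0.3259, 0.037]
ee_rot: [3.141, 0.001, -3.105]
force: [1.0, -0.5, -0.7]
width: 0.0167
gripper_force: 15.0
```

Request:
{"name": "move_arm", "arguments": {
  "rows": "0 0 0 0 0 0.001 0.01; 0 0 0 0 0 0 0.01; 0 0 0 0 0 0 0.01"
}}

```text
t: 33.7
eef_pos: [0.5084, 0.3256, 0.0353]
ee_rot: [3.142, 0.0, -3.105]
force: [-0.4, -0.8, -1.9]
width: 0.017
gripper_force: 15.0
```

Request:
{"name": "move_arm", "arguments": {
  "rows": "0 0 0 0 0 0.001 0.01; 0 0 0 0 0 0.0005 0.01; 0 0 0 0 0 0 0.01; 0 0 0 0 0 0 0.01"
}}

```text
t: 34.2
eef_pos: [0.5084, 0.3255, 0.0337]
ee_rot: [-3.142, -0.0, -3.105]
force: [0.7, 0.1, -0.4]
width: 0.017
gripper_force: 15.0
```

Request:
{"name": "move_arm", "arguments": {
  "rows": "0 0 0 0 0 0.0007 0.01; 0 0 0 0 0 0 0.01; 0 0 0 0 0 0 0.01"
}}

```text
t: 34.58
eef_pos: [0.5085, 0.3256, 0.0333]
ee_rot: [3.141, 0.0, -3.105]
force: [-1.8, -0.1, 1.2]
width: 0.0168
gripper_force: 15.0
```

Request:
{"name": "move_arm", "arguments": {
  "rows": "0 0 0 0 0 0.0004 0.01; 0 0 0 0 0 0 0.01; 0 0 0 0 0 0 0.02; 0 0 0 0 0 0 0.03; 0 0 0 0 0 0 0.035; 0 0 0 0 0 0 0.035; 0 0 0 0 0 -0.02 0.04; 0 0 0 0 0 -0.04 0.05"
}}

```text
t: 35.58
eef_pos: [0.5075, 0.3246, 0.0915]
ee_rot: [-3.139, -0.003, -3.105]
force: [1.0, 0.6, -0.7]
width: 0.0453
gripper_force: 0.0
```

Request:
{"name": "move_arm", "arguments": {
  "rows": "0 0 0 0 0 -0.06 0.05; 0 0 0 0 -0.05 -0.01 0.05; 0 0 0 0 -0.06 0 0.05; 0 0 0 0 -0.06 0 0.05; 0 0 0 0 -0.06 0 0.05; 0 0 0 0 -0.06 0 0.05; 0 0 0 0 -0.05 0 0.05; 0 0 0 0 0 0 0.05"
}}

```text
t: 36.58
eef_pos: [0.5205, -0.0171, 0.1626]
ee_rot: [-3.141, -0.0, -3.109]
force: [-0.1, 1.2, 0.2]
width: 0.0501
gripper_force: 0.0
```

```bash
python3 - <<'E'
from h import *
im,d=arm.grab_frame("side"); cv2.imwrite("pics/c.png",cv2.resize(im[280:430,190:360],None,fx=3.5,fy=3.5,interpolation=cv2.INTER_CUBIC))
im,d=arm.grab_frame("top"); P=cloud("top",d); z=P[...,2]
cv2.imwrite("pics/d.png",im)
for nm,x,y in [("obj",.6166,.2245),("cond",.5126,.2205),("cube",.6126,.3285),("slider",.5086,.3245)]:
    m=(d>0)&(np.hypot(P[...,0]-x,P[...,1]-y)<.045)&(z>.0255 if nm=="slider" else z>.027)
    if m.any(): print(nm,P[m][:,:2].mean(0).round(4),np.percentile(z[m],97).round(4))
E
```

```text
obj [0.6157 0.2231] 0.0732
cond [0.4806 0.2085] 0.5719
cube [0.6118 0.3274] 0.0498
```

View pics/c.png

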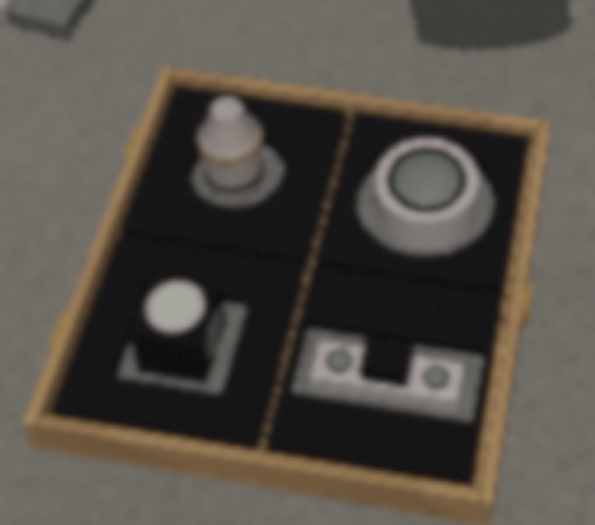

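View pics/d.png

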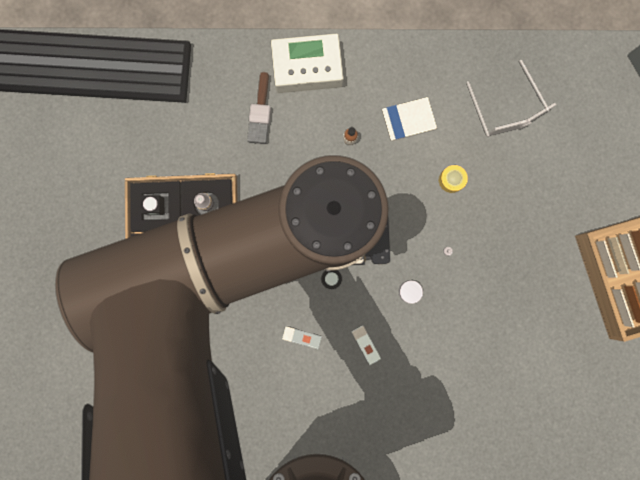

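In the side crop, all four parts sit flat in their own wells: objective (230,150), condenser (425,195), cube (175,330) and slider (387,370). In the top view the eyepiece (331,279) and puck (411,292) are where they were. The arm is touching nothing, so I'm handing in.

```bash
python3 -c "
from station import arm
print(arm.job_done())"
```

```text
the job is handed in; nothing more can be done
None
```

I packed all four parts, each set down flat in its own well. The eyepiece and puck were left where they stood, and the job was handed in at about 37 s (no verdict was returned).

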